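Swap the bicycle lamp on the photometry stage and close its presence switch

ROBOT

A 6-joint arm with a two-finger parallel gripper is mounted at the origin on the work surface. World frame = base frame: x ahead of the robot, y to its left, z up, the work surface at z = 0. Lengths are in mm, angles in rad, forces in N, time in s.
With the tool pointing down it reaches from about 275 to 850 mm from the base axis. Payload 19 kg.
Tool frame: the origin (TCP) lies midway between the tips of the shut fingers; the grasp point (between the pads) lies 19 mm behind it; z points along the fingers, y is the line along which they close (so a half turn about z gives the same grasp; the last joint's range is limited). The gripper opens to 85 mm and grips with 20 to 120 N. Pads are 22 mm wide; open, the fingers measure 114 mm over their backs; the gripper's body (76 mm by 85 mm) begins 54 mm behind the grasp point. The pads swing forward as they close: fully open they stand 13 mm farther back than shut.
Start: joints at [-1.426, 0.15, 1.437, -0, 1.554, -0.134], TCP at [158.216, -552.773, 231.267] pointing down, gripper open.
Joint ranges: [-2.8, 2.8], [-0.68, 2.1], [0.12, 2.68], [-1.39, 4.53], [0.16, 2.79], [-2.81, 2.81]. Speed limits (rad/s): [1.89, 1.89, 2.22, 3.01, 3.01, 3.01].

INTERFACE

Orientations are given as a rotation vector (axis times angle).
In Python, from plant import arm gives the robot as it stands. The module is installed in compiled form; this text tells all that it offers.
- The arm moves only by the tool drive_tool, never from a script. Its argument "rows" is text: rows parted by semicolons, each of 7 numbers parted by spaces: the shift along the world's x, y, z in mm, then the turn, a rotation vector about the world's x, y, z in degrees, then the opening, from -1 (shut) to 1 (fully open). In form: dx dy dz ax ay az fingers; .... A call has 1 to 20 rows; each row shifts and turns the commanded pose from where the row before left it; what a row does not reach is not made up. A row lasts 1/8 s, in which the tool goes at most 62.5 mm and 10.7 degrees, less where a joint would pass 70% of its speed; a pose out of reach is approached as far as the arm can. A call with a gripper value outside its range is refused whole. The fingers move at their own pace and stop on an object; the grip force is fixed at half the most. Time passes only in rows, so rows that do not move let the fingers close. It gives the time, the measured TCP pose, the force, the opening and the grip force at its end, in the units of the state.
- arm.read_state(): the state, without advancing time (a new reading comes with each control period).
- arm.snapshot(name): name is "scene" or "top"; returns the picture (480x640x3 uint8, red, green, blue); there is no depth.
- arm.camera_model(name): a dict with "intrinsics" (3x3 intrinsics, pixels), "R" (3x3) and "t" (3): a world point X has camera coordinates R X + t. Camera axes: x right, y down, z forward; pixel columns grow to the right and rows downward; lengths in mm; the calibration is good to about 2 mm. A picture is of the moment at which its call begins. camera_model takes no time and is no camera call.
- arm.sign_off(): hands the job in; it is judged then, once.
The state is a dict: "clock": time; "joint_positions": joint angles; "joint_velocities": joint speeds; "joint_torque": joint torques, N m; "position": TCP position; "orientation": TCP orientation; "contact_force": force on the tool from outside, world axes, zero at the start; "wrist_torque": the same for the moment, N m; "finger_gap": finger opening in mm; "finger_force": force on a finger pad.
Only numpy, scipy, OpenCV 4.12 (cv2) and the standard library are available. Lean on these libraries where they do the work, as an engineer would, in place of code of your own. Each camera call takes 0.05 s, during which the arm holds its last target. There are 200 camera calls.

TASK

Take the finished silver lamp off the measuring stage and park it, right way up and wholly inside, in the grey tray; then set the green lamp, right way up, on the stage between its guides with the lens facing the port, and slide it gently forward until it stands against the steel stop, so that its front edge holds the red switch lever pressed fully home after you let go. Set the lamps down gently, do not touch the round sphere, and leave the red lamp, the blue bottle, the black and brass detector head and the magnetic stand where they are.

Things in the scene. Friction and masses are not known exactly. Their poses are not given: they have to be found in the camera images.
- stage: fixed measuring stage, grey bed on an aluminium profile. Origin on the table; +x points along the bed to a black flange with a white-ringed port, z up. Bed top 60 mm above the table, x = -110 to 96 mm, 66 mm wide. Flange 100 mm wide, 130 mm high, face at x = 96 mm. Blue switch case at x = 78 to 98, y = -47 to -33 mm, top 77 mm above the table
- stage_bed (a point): point on top of the bed, on its centre line, straight above the stage's origin; same axes as the stage. Two black guide strips run along x from x = -110 to 40 mm, 8 mm high above the bed, 5 mm thick, 44 mm apart inside (inner faces at y = -22 and +22)
- stage_stop (a point): middle of the foot of the steel stop's face, on the bed's top at x = 86 mm in the stage's frame; same axes as the stage. The stop is a bar across the bed, 12 mm high, y = -20 to 20 mm
- lever (a joint): red switch lever, 50 mm long, 12 mm high, hinged on a vertical pin at stage x = 90, y = -34 mm, 22 mm above the bed, lying across it before the stop. rad: 0 = free (roller reaches back to x = 66 mm in the stage's frame), 0.42 = flush with the stop face, switch closed above 0.33 (lamp within about 4 mm of the stop), end 0.5. Light spring (0.2 to 0.45 N at the tip); a lamp on the bed holds it by friction
- lever_tip (a point): centre of the yellow roller (radius 4 mm, 16 mm high) at the lever's tip, 82 mm above the table
- sphere: fixed dark blue sphere (radius 72 mm, centre 84 mm above the table) on a foot behind the stage's flange; origin on the table under its centre, 172 mm from the stage's origin along the stage's +x. Not to be touched
- green: green bicycle lamp, the one to measure: rigid block 110 x 36 x 44 mm (x, y, z), about 0.2 to 0.4 kg, origin at the centre of its underside, lying flat on the table at first. Its x axis runs along its length to the nose: bright steel bezel with white lens; black rubber tail cap at -x; white button on top (+z) nearer the tail
- green_nose (a point): middle of the lower front edge of the green lamp, x = 55 mm in its frame
- green_tail (a point): middle of the lower rear edge of the green lamp, x = -55 mm in its frame
- silver: silver bicycle lamp, already measured, same shape and frame as the green one (110 x 36 x 44 mm, origin centre of underside, about 0.2 to 0.4 kg), green button on top; at first it stands on the stage's bed between the guides, drawn back clear of the lever
- silver_nose (a point): middle of the lower front edge of the silver lamp, x = 55 mm in its frame
- silver_tail (a point): middle of the lower rear edge of the silver lamp, x = -55 mm in its frame
- tray: fixed open grey tray on the table, 180 x 120 mm outside (x, y), walls 4 mm thick and 16 mm high, floor 4 mm thick; origin under its centre
- red: red bicycle lamp, same shape as the others, lying on the table; a bystander
- cleaner: blue bottle of lens cleaner, diameter 48 mm, 130 mm high, origin at the centre of its underside; a bystander
- detector: black and brass light detector head, upright cylinder 40 mm in diameter, 60 mm high, origin at the centre of its underside, standing amid the things on the table; a bystander
- stand: magnetic-base stand: black block 50 x 58 x 55 mm (x, y, z) with a 12 mm steel post to 180 mm height and a short rod towards its +x with a knob at 64 mm, 188 mm high; 1.2 kg, origin centre of its underside; a bystander beside the stage

How it is judged (in metres and radians):
On the way, in this order (a step that is already met when the one before it is completed fails the run):
1. the silver lamp lies upright and at rest inside the tray, let go (x of silver_nose in the frame of tray between -0.088 and 0.088 m and y of silver_nose in the frame of tray between -0.058 and 0.058 m and z of each of silver_nose, silver_tail in the frame of tray below 0.01 m and x of silver_tail in the frame of tray between -0.088 and 0.088 m and y of silver_tail in the frame of tray between -0.058 and 0.058 m and angle between silver's own z axis and vertical below 0.12 rad and linear speed of silver below 0.02 m/s and contact force between the fingers and silver below 0.1 N), for 0.2 s.
2. the green lamp stands between the guides against the stop and presses the lever home (x of green_nose in the frame of stage above 0.079 m and x of green_tail in the frame of stage below 0 m and y of green_nose in the frame of stage between -0.008 and 0.008 m and z of green_nose in the frame of stage between 0.054 and 0.066 m and y of green_tail in the frame of stage between -0.008 and 0.008 m and z of green_tail in the frame of stage between 0.054 and 0.066 m and value of joint lever above 0.33 rad and linear speed of green below 0.02 m/s and angle between green's own z axis and vertical below 0.1 rad), for 0.2 s.
At the end, for the whole second after the job is handed in: The silver lamp rests right way up with both ends inside the tray, on its floor; the green lamp rests right way up on the bed, lens towards the port, its front edge within 7 mm of the stop, both ends within 8 mm of the bed's centre line, and it holds the lever above 0.33 rad by itself (all of step 2 and x of silver_nose in the frame of tray between -0.088 and 0.088 m and y of silver_nose in the frame of tray between -0.058 and 0.058 m and z of each of silver_nose, silver_tail in the frame of tray below 0.01 m and x of silver_tail in the frame of tray between -0.088 and 0.088 m and y of silver_tail in the frame of tray between -0.058 and 0.058 m and angle between silver's own z axis and vertical below 0.12 rad and linear speed of silver below 0.02 m/s); the robot touches nothing.
It fails at once if the sphere is touched (contact force between anything else and sphere above 2 N).
It fails at once if the red lamp, the bottle, the detector head or the stand is shifted by more than 20 mm or tipped (distance of any of red, cleaner, detector, stand from where it was at the start of the episode above 0.02 m or angle between any of red, cleaner, detector, stand's own z axis and vertical above 0.3 rad).
It fails at once if the green lamp is dropped on or rammed into the stage (over 60 N) (contact force between green and stage above 60 N).
It fails at once if the silver lamp is dropped into the tray (over 60 N) (contact force between silver and tray above 60 N).
It also fails if it takes over 61 s, if anything falls off the work surface, if the arm or the gripper's body presses on something with over 40 N, if the wrist force passes 120 N, or if a joint passes its speed limit or range.

## Working session

There is one attempt and no reset: what is moved stays moved. The work goes in short steps, Python scripts to look and compute and a tool call to move; the robot and the scene stay as the last step left them, time stands still between calls to the robot, and variables do not carry over. Pictures are saved under pics/ and viewed, at most 14 in all, crops included, and the job is handed in when it is done.

Besides the shell and the picture viewer there is one more tool, called after "Request:" as name(argument=value, ...) on one line, values as JSON. drive_tool: Moves the arm, as the interface text tells. Its arguments: {"type":"object","properties":{"rows":{"type":"string"}},"required":["rows"]}

```bash
mkdir -p pics; python3 - <<'E'
from plant import arm
import cv2,numpy as np
for n in("scene","top"):
    cv2.imwrite(f"pics/{n}0.png",arm.snapshot(n)[:,:,::-1])
    c=arm.camera_model(n);print(n,c["intrinsics"],c["R"],c["t"])
s=arm.read_state();print(s["clock"],s["position"],s["orientation"],s["finger_gap"])
E
```

```text
scene [[599.35552427   0.         324.2994548 ]
 [  0.         599.35552427 244.77593644]
 [  0.           0.           1.        ]] [[-0.60378345  0.79714318 -0.002882  ]
 [ 0.51325774  0.38598758 -0.76653772]
 [-0.6099279  -0.464302   -0.64219282]] [ 289.47813862 -248.08501782 1629.27053074]
top [[620.77008677   0.         312.69926042]
 [  0.         620.77008677 238.79736727]
 [  0.           0.           1.        ]] [[-1.39797048e-03 -9.99999022e-01  3.93949820e-05]
 [-9.97186335e-01  1.39108577e-03 -7.49498438e-02]
 [ 7.49497157e-02 -1.44061807e-04 -9.97187304e-01]] [  45.74729996  552.84928186 1383.40087263]
0.1 [ 158.19738546 -552.57851366  230.72138181] [-3.10998737e+00 -4.36421329e-01 -1.66910249e-05] 85.22134293563838
```

View pics/top0.png

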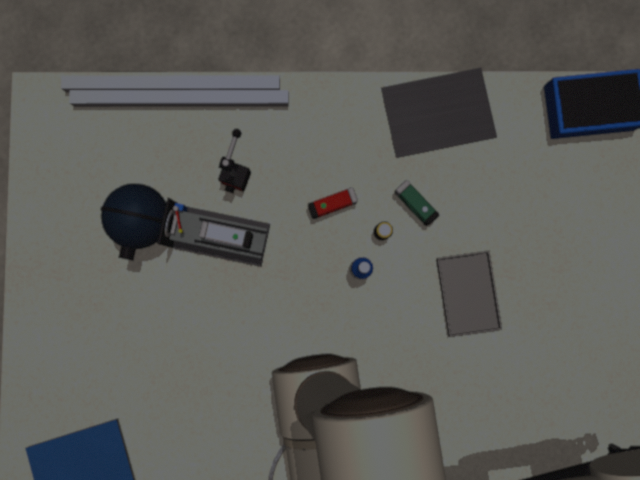

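View pics/scene0.png

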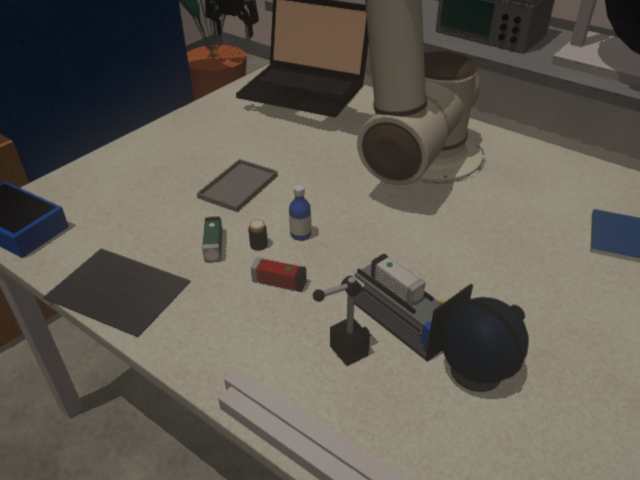

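The top view shows the stage at about (100–270, 180–265), the silver lamp at (227,235), the green lamp at (417,203) with its nose up and to the left, and the tray at (468,293). I'll zoom in for exact corners.

```bash
python3 - <<'E'
import cv2
im=cv2.imread("pics/top0.png")
def crop(x,y,w,h,f,n):
    c=cv2.resize(im[y:y+h,x:x+w],None,fx=f,fy=f,interpolation=cv2.INTER_CUBIC)
    c=cv2.convertScaleAbs(c,alpha=1.6)
    for i in range(0,w,10): cv2.putText(c,str(x+i),(i*f,8),0,.3,(0,255,255));cv2.line(c,(i*f,10),(i*f,15),(0,255,255))
    for i in range(0,h,10): cv2.putText(c,str(y+i),(0,i*f+4),0,.3,(0,255,255))
    cv2.imwrite(n,c)
crop(150,180,130,95,6,"pics/a.png")
crop(370,170,140,175,3,"pics/b0.png")
crop(380,175,70,60,8,"pics/b.png")
crop(430,240,80,100,6,"pics/c.png")
E
```

```text
(no output)
```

View pics/a.png

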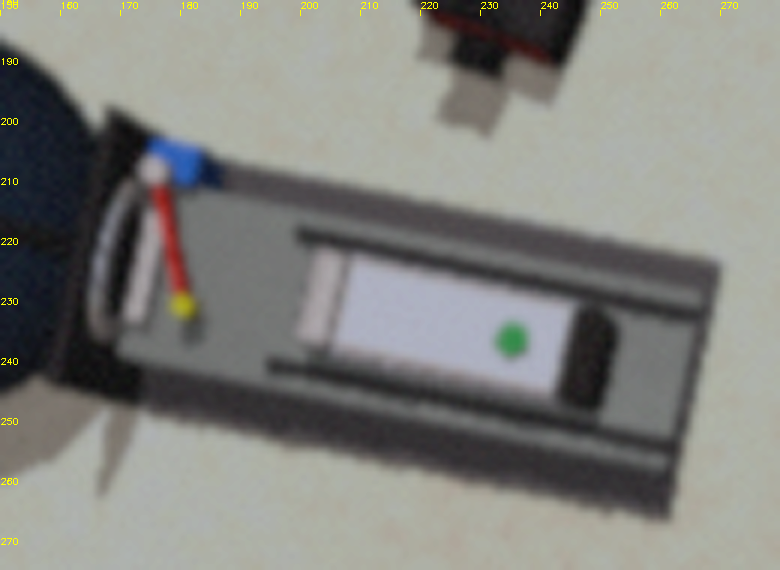

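View pics/b.png

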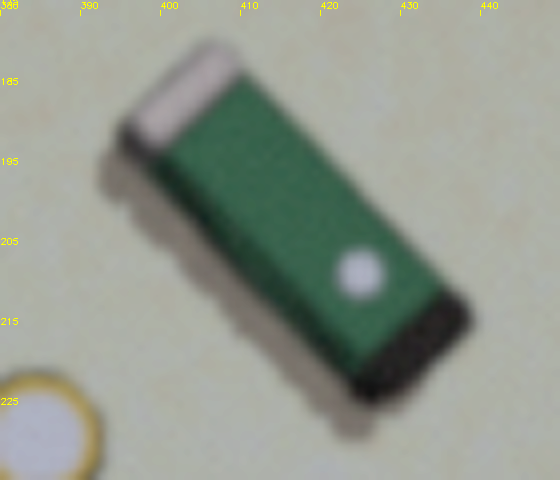

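View pics/c.png

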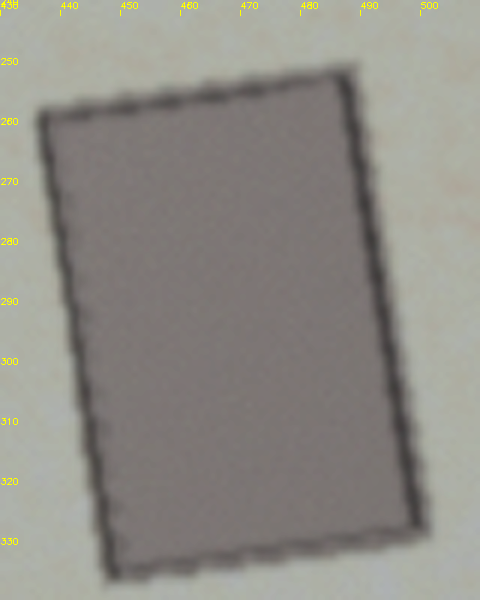

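The crops resolve all the edges: the stage guides, the silver and green corners, and the tray's outer corners. Next I'll fit the poses.

```bash
cat > h.py <<'E'
import numpy as np
from plant import arm
from scipy.optimize import least_squares
from scipy.spatial.transform import Rotation as Ro
def proj(n,P):
    c=arm.camera_model(n);q=np.asarray(P,float)@c["R"].T+c["t"];q=q@c["intrinsics"].T;return q[:,:2]/q[:,2:]
def place(p,L):
    c,s=np.cos(p[2]),np.sin(p[2]);L=np.asarray(L,float)
    return np.c_[p[0]+c*L[:,0]-s*L[:,1],p[1]+s*L[:,0]+c*L[:,1],L[:,2]]
def fit(L,px,g):
    r=least_squares(lambda p:(proj("top",place(p,L))-px).ravel()*np.array([1,1]*len(L)),g,x_scale=[100,100,1])
    return r.x,np.abs(r.fun).max()
def z(px,x0,y0,f): return (np.array(px)+.5)/f-.5+[x0,y0]
def toolyaw(s):
    M=Ro.from_rotvec(s["orientation"]).as_matrix();return np.degrees(np.arctan2(M[1,1],M[0,1])),np.degrees(np.arccos(-M[2,2]))
E
python3 - <<'E'
from h import *
np.set_printoptions(suppress=True,precision=2)
S,e=fit([(40,-24.5,68),(40,24.5,68),(-110,-24.5,68),(-110,24.5,68)],z([(300,233),(270,365),(703,315),(670,448)],150,180,6),[500,150,1.5]);print("stage",S,np.degrees(S[2]),e)
print("silver",*(V:=fit([(55,-18,104),(55,18,104),(-55,-18,104),(-55,18,104)],z([(316,248),(298,343),(617,312),(600,412)],150,180,6),[500,150,1.5])),np.degrees(V[0][2]))
print("green",*(G:=fit([(55,0,44),(-25,0,45),(-55,0,44)],z([(174,80),(360,272),(435,355)],380,175,8),[600,-170,.6])),np.degrees(G[0][2]))
T=fit([(90,60,16),(90,-60,16),(-90,-60,16),(-90,60,16)],z([(38,108),(355,65),(430,537),(108,580)],430,240,6)[[0,1,2,3]],[400,-270,.1])
T=fit([(90,60,16),(90,-60,16),(-90,-60,16),(-90,60,16)],z([(38,108),(355,65),(430,537),(108,580)],430,240,6),[400,-270,.1]);print("tray",*T,np.degrees(T[0][2]))
def inst(p,q):c,s=np.cos(p[2]),np.sin(p[2]);d=np.array(q[:2])-p[:2];return [c*d[0]+s*d[1],-s*d[0]+c*d[1]]
print("silver in stage",inst(S,V[0]))
print("lever tip px",proj("top",place(S,[(70,12,90)])),"seen",z([(181,305)],150,180,6))
# overlay onto scene cam & top
import cv2
im=cv2.imread("pics/scene0.png")
def box(p,a,b,w,z0,z1,col):
    P=proj("scene",place(p,[(x,y,zz) for zz in(z0,z1) for x,y in((a,-w),(b,-w),(b,w),(a,w))]))
    P=(P*4-np.array([720,600])).astype(int)
    for k in(0,4): cv2.polylines(im4,[P[k:k+4].reshape(-1,1,2)],True,col,1)
im4=cv2.resize(im,None,fx=4,fy=4,interpolation=cv2.INTER_CUBIC)[600:1450,720:1920].copy()
box(S,-110,96,33,60,60,(0,255,255));box(S,-110,40,27,68,68,(255,0,255));box(V[0],-55,55,18,60,104,(0,0,255));box(G[0],-55,55,18,0,44,(0,0,255));box(T[0],-90,90,60,0,16,(0,0,255))
cv2.imwrite("pics/ov.png",cv2.resize(im4,(800,567),interpolation=cv2.INTER_AREA))
print(toolyaw(arm.read_state()))
for n,px,h in(("stand",(233,172),55),("det",(384,230),60),("bottle",(363,267),130)):
    print(n,least_squares(lambda p:(proj("top",[[p[0],p[1],h]])-px).ravel(),[500,0],x_scale=100).x)
E
```

```text
stage [562.32 258.91   1.36] 78.17984935128817 0.46315369463047773
silver [556.38 229.82   1.36] 0.5055941479579076 77.7427329938114
green [ 634.87 -188.89    0.75] 1.1044659040283875 42.88782461060432
tray [ 429.9  -305.83    0.13] 0.43415809852035636 7.590511842428577
silver in stage [np.float64(-29.68878233598582), np.float64(-0.14420488980009694)]
lever tip px [[180.31 231.01]] seen [[179.75 230.42]]
(np.float64(-74.02380282476277), np.float64(0.0649353965169959))
stand [699.6  222.07]
det [ 569.16 -111.97]
bottle [485.77 -59.47]
```

View pics/ov.png

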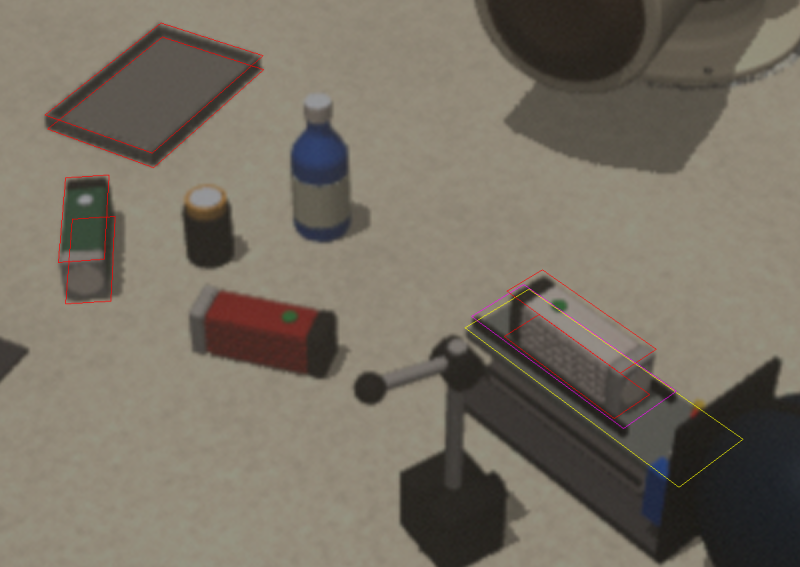

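The overlay agrees with both cameras for the lamp and the tray. Move above silver at height 231.

Request:
drive_tool(rows="22 43.5 0 0 0 3.44 0.4;22 43.5 0 0 0 3.44 0.4;22 43.5 0 0 0 3.44 0.4;22 43.5 0 0 0 3.44 0.4;22 43.5 0 0 0 3.44 0.4;22 43.5 0 0 0 3.44 0.4;22 43.5 0 0 0 3.44 0.4;22 43.5 0 0 0 3.44 0.4;22 43.5 0 0 0 3.44 0.4;22 43.5 0 0 0 3.44 0.4;22 43.5 0 0 0 3.44 0.4;22 43.5 0 0 0 3.44 0.4;22 43.5 0 0 0 3.44 0.4;22 43.5 0 0 0 3.44 0.4;22 43.5 0 0 0 3.44 0.4;22 43.5 0 0 0 3.44 0.4;22 43.5 0 0 0 3.44 0.4;22 43.5 0 0 0 3.44 0.4;0 0 0 0 0 0 0.4;0 0 0 0 0 0 0.4")

```text
clock: 2.6
position: [553.9, 230.0, 230.8]
orientation: [-2.443, -1.974, 0.002]
contact_force: [-0.5, -0.7, -0.6]
finger_gap: 59.8
finger_force: 0.0
```

Request:
drive_tool(rows="2.4 0 -30 0 0 0 0.4;0 0 -40 0 0 0 0.4;0 0 -40 0 0 0 0.4;0 0 -25 0 0 0 0.4;0 0 -12 0 0 0 0.4;0 0 -8 0 0 0 0.4;0 0 0 0 0 0 0.4;0 0 0 0 0 0 -1;0 0 0 0 0 0 -1;0 0 0 0 0 0 -1;0 0 0 0 0 0 -1;0 0 0 0 0 0 -1;0 0 0 0 0 0 -1")

```text
clock: 4.22
position: [557.1, 230.4, 77.4]
orientation: [2.443, 1.974, 0.002]
contact_force: [-0.5, -1.1, 7.0]
finger_gap: 35.1
finger_force: 61.2
```

Request:
drive_tool(rows="0 0 5 0 0 0 -1;0 0 15 0 0 0 -1;0 0 30 0 0 0 -1;0 0 40 0 0 0 -1;0 0 35 0 0 0 -1;0 0 15 0 0 0 -1")

```text
clock: 4.97
position: [557.1, 230.4, 219.1]
orientation: [2.442, 1.974, 0.005]
contact_force: [0.5, -0.9, -2.4]
finger_gap: 34.8
finger_force: 60.3
```

Request:
drive_tool(rows="-5 -20 0 0 0 -2.5 -1;-9.1 -38.3 0 0 0 -5 -1;-9.1 -38.3 0 0 0 -5 -1;-9.1 -38.3 0 0 0 -5 -1;-9.1 -38.3 0 0 0 -5 -1;-9.1 -38.3 0 0 0 -5 -1;-9.1 -38.3 0 0 0 -5 -1;-9.1 -38.3 0 0 0 -5 -1;-9.1 -38.3 0 0 0 -5 -1;-9.1 -38.3 0 0 0 -5 -1;-9.1 -38.3 0 0 0 -5 -1;-9.1 -38.3 0 0 0 -5 -1;-9.1 -38.3 0 0 0 -5 -1;-9.1 -38.3 0 0 0 -5 -1;-4 -18 0 0 0 -2.7 -1;0 0 0 0 0 0 -1;0 0 0 0 0 0 -1")

```text
clock: 7.1
position: [429.2, -304.9, 215.9]
orientation: [-3.134, -0.212, 0.001]
contact_force: [-0.1, -0.0, -2.6]
finger_gap: 34.9
finger_force: 60.3
```

```bash
python3 - <<'E'
from h import *
import cv2
s=arm.read_state();print(s["clock"],s["position"],toolyaw(s),s["finger_gap"],s["finger_force"],s["contact_force"])
im=arm.snapshot("scene")[130:320,160:420,::-1]
cv2.imwrite("pics/s1.png",cv2.resize(im,None,fx=3,fy=3,interpolation=cv2.INTER_CUBIC))
E
```

```text
7.1 [ 429.20666651 -304.88227272  215.88647603] (np.float64(-82.2535501160405), np.float64(0.05179131163984334)) 34.917666061514225 60.30431270599365 [-0.11447441 -0.03826614 -2.61592533]
```

View pics/s1.png

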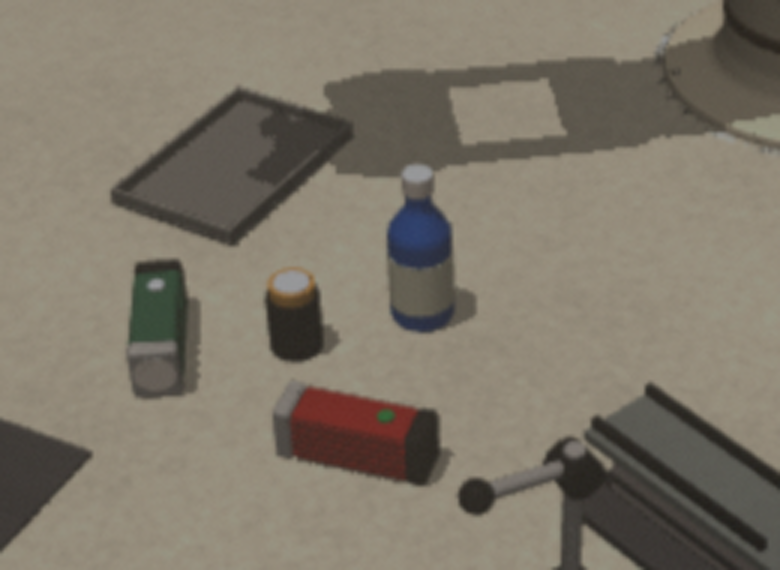

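The lamp is lifted out of the crop, the stage is empty, and nothing else has moved. Lower into the tray.

Request:
drive_tool(rows="0 0 -20 0 0 0 -1;0 0 -40 0 0 0 -1;0 0 -40 0 0 0 -1;0 0 -40 0 0 0 -1;0 0 -25 0 0 0 -1;0 0 -12 0 0 0 -1;0 0 -6 0 0 0 -1;0 0 -3 0 0 0 -1;0 0 -2 0 0 0 -1;0 0 -1 0 0 0 -1;0 0 -1 0 0 0 -1;0 0 -1 0 0 0 -1;0 0 0 0 0 0 -1")

```text
clock: 8.78
position: [429.3, -305.7, 25.2]
orientation: [-3.134, -0.211, 0.0]
contact_force: [0.4, 0.2, -1.9]
finger_gap: 35.4
finger_force: 60.3
```

Request:
drive_tool(rows="0 0 -1 0 0 0 -1;0 0 -1 0 0 0 -1;0 0 -1 0 0 0 -1;0 0 0 0 0 0 -1")

```text
clock: 9.28
position: [429.3, -305.6, 22.2]
orientation: [-3.134, -0.211, 0.0]
contact_force: [-0.8, -0.1, -2.2]
finger_gap: 34.9
finger_force: 60.3
```

Request:
drive_tool(rows="0 0 -0.7 0 0 0 -1;0 0 -0.7 0 0 0 -1;0 0 0 0 0 0 -1")

```text
clock: 9.65
position: [429.4, -305.7, 21.4]
orientation: [3.134, 0.211, 0.0]
contact_force: [-3.1, 3.0, 6.8]
finger_gap: 35.4
finger_force: 61.5
```

Request:
drive_tool(rows="0 0 0 0 0 0 0.3;0 0 0 0 0 0 0.3;0 0 0 0 0 0 0.3;0 0 0 0 0 0 0.3;0 0 5 0 0 0 0.3;0 0 20 0 0 0 0.3;0 0 40 0 0 0 0.3;0 0 40 0 0 0 0.3;0 0 20 0 0 0 0.3;20 11 0 0 0 5 0.3;40 23 0 0 0 5 0.3;45 26 0 0 0 5 0.3;45 26 0 0 0 5 0.3;40 23 0 0 0 5 0.3;15.5 7.8 0 0 0 5 0.3;0 0 0 0 0 5.1 0.4;0 0 0 0 0 0 0.4;0 0 0 0 0 0 0.4")

```text
clock: 11.9
position: [634.7, -189.0, 146.1]
orientation: [-2.926, -1.143, -0.0]
contact_force: [-0.2, -1.4, 0.5]
finger_gap: 59.7
finger_force: 0.0
```

```bash
python3 - <<'E'
from h import *
import cv2
s=arm.read_state();print(s["clock"],s["position"],toolyaw(s),s["finger_gap"],s["contact_force"])
im=np.hstack([arm.snapshot("scene")[130:320,160:360],arm.snapshot("top")[160:350,360:520]])[:,:,::-1]
cv2.imwrite("pics/s2.png",cv2.resize(im,None,fx=2.2,fy=2.2,interpolation=cv2.INTER_CUBIC))
E
```

```text
11.9 [ 634.65016703 -189.04357954  146.07839483] (np.float64(-47.3412756030073), np.float64(0.0032379678174505266)) 59.74447440295362 [-0.17534122 -1.38539166  0.52674608]
```

View pics/s2.png

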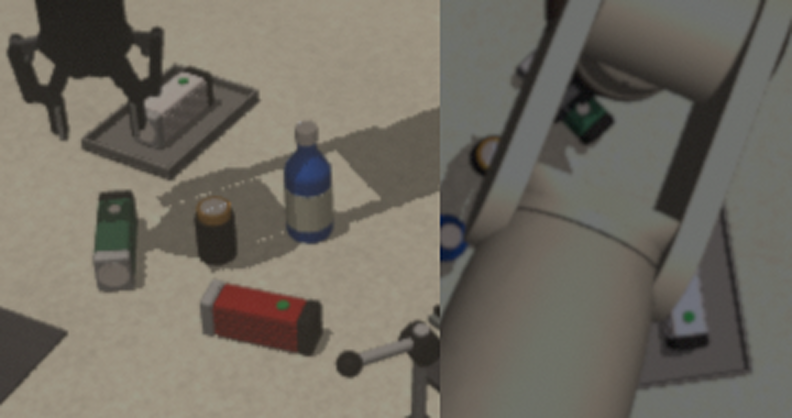

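Silver stands upright in the tray. Descend on green and grip it.

Request:
drive_tool(rows="0 0 -20 0 0 0 0.4;0 0 -35 0 0 0 0.4;0 0 -35 0 0 0 0.4;0 0 -22 0 0 0 0.4;0 0 -10 0 0 0 0.4;0 0 -7 0 0 0 0.4;0 0 0 0 0 0 0.4;0 0 0 0 0 0 -1;0 0 0 0 0 0 -1;0 0 0 0 0 0 -1;0 0 0 0 0 0 -1;0 0 0 0 0 0 -1;0 0 0 0 0 0 -1")

```text
clock: 13.62
position: [635.4, -189.2, 18.0]
orientation: [2.924, 1.146, 0.002]
contact_force: [-0.1, -1.3, 6.2]
finger_gap: 34.9
finger_force: 61.4
```

Request:
drive_tool(rows="0 0 4 0 0 0 -1;0 0 12 0 0 0 -1;0 0 30 0 0 0 -1;0 0 45 0 0 0 -1;0 0 45 0 0 0 -1;0 0 40 0 0 0 -1;0 0 14 0 0 0 -1;0 0 0 0 0 0 -1;0 0 0 0 0 0 -1")

```text
clock: 14.75
position: [634.3, -188.7, 204.8]
orientation: [-2.923, -1.145, 0.003]
contact_force: [0.6, 0.8, -4.2]
finger_gap: 34.8
finger_force: 60.8
```

```bash
python3 - <<'E'
from h import *
import cv2
s=arm.read_state();print(s["clock"],s["position"],toolyaw(s),s["finger_gap"],s["contact_force"])
# view of held lamp, with predicted box (yaw = tool y + 90, bottom = TCP z - 17)
im=arm.snapshot("scene")[:,:,::-1].copy()
x,y,zz=s["position"];zb=zz-18
P=proj("scene",place([x,y,np.radians(toolyaw(s)[0]+90)],[(a,b,h) for h in(zb,zb+44) for a,b in((-55,-18),(55,-18),(55,18),(-55,18))]))
u0,v0=(P.min(0)-30).astype(int);u1,v1=(P.max(0)+30).astype(int);f=5
c=cv2.resize(im[max(v0,0):v1,max(u0,0):u1],None,fx=f,fy=f,interpolation=cv2.INTER_CUBIC)
Q=((P-[max(u0,0),max(v0,0)]+.5)*f).astype(int)
for k in(0,4): cv2.polylines(c,[Q[k:k+4].reshape(-1,1,2)],True,(0,0,255),1)
print(c.shape);cv2.imwrite("pics/s3.png",c[:600,:800])
E
```

```text
14.75 [ 634.29922045 -188.65824266  204.79028077] (np.float64(-47.204966987996286), np.float64(0.16269944363434488)) 34.830648132932374 [ 0.59819197  0.78636769 -4.15957874]
(550, 425, 3)
```

View pics/s3.png

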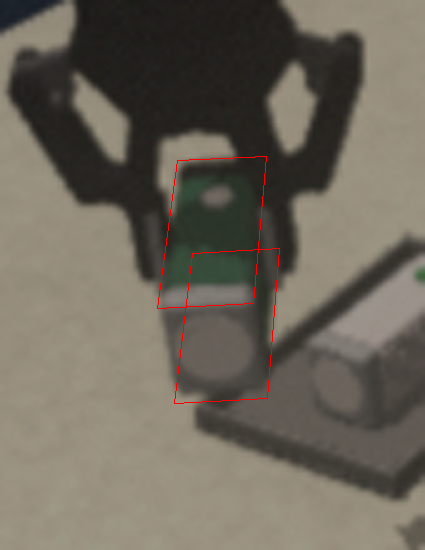

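The lamp is held upright, nose forward, and matches the predicted box to within about 3 mm. Carry it to the bed, with the centre at stage x = -10 mm.

Request:
drive_tool(rows="-3 18 0 0 0 1.5 -1;-6.2 36.5 0 0 0 2.95 -1;-6.2 36.5 0 0 0 2.95 -1;-6.2 36.5 0 0 0 2.95 -1;-6.2 36.5 0 0 0 2.95 -1;-6.2 36.5 0 0 0 2.95 -1;-6.2 36.5 0 0 0 2.95 -1;-6.2 36.5 0 0 0 2.95 -1;-6.2 36.5 0 0 0 2.95 -1;-6.2 36.5 0 0 0 2.95 -1;-6.2 36.5 0 0 0 2.95 -1;-6.2 36.5 0 0 0 2.95 -1;-3 18.3 0 0 0 1.5 -1;0 0 -20 0 0 0 -1;0 0 -30 0 0 0 -1;0 0 -30 0 0 0 -1;0 0 -10 0 0 0 -1;0 0 0 0 0 0 -1;0 0 0 0 0 0 -1")

```text
clock: 17.18
position: [561.1, 249.1, 118.2]
orientation: [2.437, 1.982, 0.002]
contact_force: [-0.5, 0.0, -3.3]
finger_gap: 35.3
finger_force: 60.5
```

```bash
python3 - <<'E'
from h import *
import cv2
s=arm.read_state();print(s["clock"],s["position"],toolyaw(s),s["finger_gap"],s["contact_force"])
im=arm.snapshot("scene")[180:370,310:540,::-1]
cv2.imwrite("pics/s4.png",cv2.resize(im,None,fx=3,fy=3,interpolation=cv2.INTER_CUBIC))
S=[562.32,258.91,np.radians(78.18)];d=np.array(s["position"][:2])-S[:2];c,n=np.cos(S[2]),np.sin(S[2]);print("in stage",c*d[0]+n*d[1],-n*d[0]+c*d[1])
E
```

```text
17.175 [561.12912649 249.09123991 118.17302821] (np.float64(-11.752365804369939), np.float64(0.09228481083412586)) 35.30886638485941 [-0.45812771  0.03225294 -3.25256072]
in stage -9.854498399344916 -0.8456303455592913
```

View pics/s4.png

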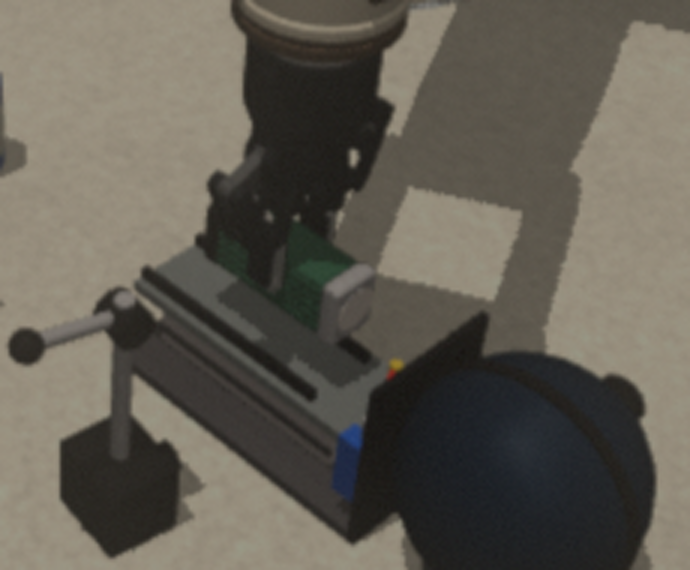

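The lamp hangs level above the bed, between the guides, and faces the port. Lower it.

Request:
drive_tool(rows="0 0 -10 0 0 0 -1;0 0 -12 0 0 0 -1;0 0 -8 0 0 0 -1;0 0 -4 0 0 0 -1;0 0 -2 0 0 0 -1;0 0 -1 0 0 0 -1;0 0 -1 0 0 0 -1;0 0 0 0 0 0 -1")

```text
clock: 18.23
position: [560.6, 249.0, 79.0]
orientation: [-2.437, -1.982, -0.0]
contact_force: [-0.1, -0.2, -4.3]
finger_gap: 34.9
finger_force: 60.6
```

Request:
drive_tool(rows="0 0 -0.7 0 0 0 -1;0 0 -0.7 0 0 0 -1;0 0 0 0 0 0 -1")

```text
clock: 18.6
position: [560.7, 248.9, 78.0]
orientation: [2.437, 1.982, 0.0]
contact_force: [-3.0, -1.2, 6.0]
finger_gap: 34.8
finger_force: 61.6
```

Touchdown. Slide forward, starting with 30 mm.

Request:
drive_tool(rows="0 0 0.3 0 0 0 -1;0.61 2.94 0 0 0 0 -1;0.61 2.94 0 0 0 0 -1;0.61 2.94 0 0 0 0 -1;0.61 2.94 0 0 0 0 -1;0.61 2.94 0 0 0 0 -1;0.61 2.94 0 0 0 0 -1;0.61 2.94 0 0 0 0 -1;0.61 2.94 0 0 0 0 -1;0.61 2.94 0 0 0 0 -1;0.61 2.94 0 0 0 0 -1;0 0 0 0 0 0 -1")

```text
clock: 20.1
position: [567.0, 278.6, 78.0]
orientation: [2.437, 1.982, 0.001]
contact_force: [-0.4, -2.3, 3.8]
finger_gap: 34.8
finger_force: 61.8
```

Request:
drive_tool(rows="0.41 1.96 0 0 0 0 -1;0.41 1.96 0 0 0 0 -1;0.3 1.47 0 0 0 0 -1;0.2 0.98 0 0 0 0 -1;0.2 0.98 0 0 0 0 -1;0 0 0 0 0 0 -1")

```text
clock: 20.85
position: [568.4, 285.5, 78.0]
orientation: [2.437, 1.982, 0.0]
contact_force: [-2.3, -5.4, 5.2]
finger_gap: 35.2
finger_force: 61.9
```

Request:
drive_tool(rows="0.2 0.98 0 0 0 0 -1;0.2 0.98 0 0 0 0 -1;0 0 0 0 0 0 -1")

```text
clock: 21.22
position: [568.8, 287.5, 78.0]
orientation: [2.437, 1.982, 0.0]
contact_force: [-0.7, -4.9, 6.1]
finger_gap: 35.1
finger_force: 61.9
```

Request:
drive_tool(rows="0.2 0.98 0 0 0 0 -1;0.2 0.98 0 0 0 0 -1;0 0 0 0 0 0 -1")

```text
clock: 21.6
position: [569.2, 289.4, 78.0]
orientation: [2.437, 1.982, 0.0]
contact_force: [-1.1, -4.8, 5.2]
finger_gap: 35.1
finger_force: 61.9
```

Request:
drive_tool(rows="0.2 0.98 0 0 0 0 -1;0 0 0 0 0 0 -1")

```text
clock: 21.85
position: [569.4, 290.4, 78.0]
orientation: [2.437, 1.982, -0.0]
contact_force: [-1.4, -5.8, 5.9]
finger_gap: 34.8
finger_force: 61.9
```

Request:
drive_tool(rows="0.15 0.7 0 0 0 0 -1;0 0 0 0 0 0 -1")

```text
clock: 22.1
position: [569.5, 291.0, 78.0]
orientation: [2.437, 1.982, -0.0]
contact_force: [-1.8, -5.9, 5.2]
finger_gap: 35.1
finger_force: 61.9
```

Request:
drive_tool(rows="0.15 0.7 0 0 0 0 -1;0 0 0 0 0 0 -1")

```text
clock: 22.35
position: [569.7, 291.7, 78.0]
orientation: [2.437, 1.982, -0.0]
contact_force: [-1.7, -5.7, 6.3]
finger_gap: 34.9
finger_force: 62.0
```

Request:
drive_tool(rows="0.15 0.7 0 0 0 0 -1;0 0 0 0 0 0 -1")

```text
clock: 22.6
position: [569.7, 291.9, 78.0]
orientation: [2.437, 1.981, -0.002]
contact_force: [-3.6, -10.3, 8.7]
finger_gap: 34.7
finger_force: 62.2
```

Request:
drive_tool(rows="0.15 0.7 0 0 0 0 -1;0 0 0 0 0 0 -1")

```text
clock: 22.85
position: [569.7, 291.9, 78.0]
orientation: [2.436, 1.981, -0.003]
contact_force: [-6.1, -17.5, 10.9]
finger_gap: 35.1
finger_force: 62.6
```

```bash
python3 - <<'E'
from h import *
import cv2
s=arm.read_state();print(s["clock"],s["position"],toolyaw(s),s["contact_force"])
a=cv2.resize(arm.snapshot("scene")[230:330,390:480],None,fx=4.4,fy=4.4,interpolation=cv2.INTER_CUBIC)
b=cv2.resize(arm.snapshot("top")[190:270,150:230],(440,440),interpolation=cv2.INTER_CUBIC)
cv2.imwrite("pics/s5.png",cv2.convertScaleAbs(np.hstack([a[:440,:360],b])[:,:,::-1],alpha=1.5))
E
```

```text
22.85 [569.74392114 291.93467594  77.99790376] (np.float64(-11.778208861013118), np.float64(0.15029823125328254)) [ -6.13948941 -17.46515352  10.87887514]
```

View pics/s5.png

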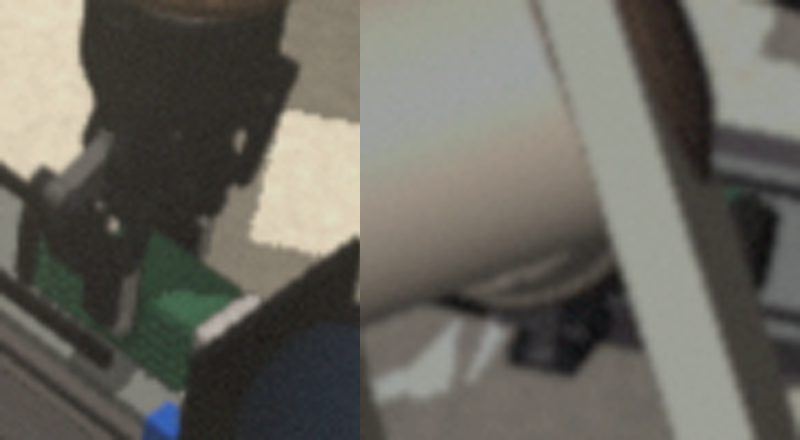

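The stall with rising force shows the lamp is against the stop. Relax the push, release and rise.

Request:
drive_tool(rows="-0.15 -0.7 0 0 0 0 -1;0 0 0.3 0 0 0 -1;0 0 0 0 0 0 0.3;0 0 0 0 0 0 0.3;0 0 0 0 0 0 0.3;0 0 0 0 0 0 0.3;0 0 5 0 0 0 0.3;0 0 20 0 0 0 0.3;0 0 40 0 0 0 0.3;0 0 40 0 0 0 0.3;0 0 40 0 0 0 0.3;-20 -30 10 0 0 0 0.3;-30 -50 0 0 0 0 0.3;-30 -50 0 0 0 0 0.3;-30 -50 0 0 0 0 0.3;-30 -50 0 0 0 0 0.3;-30 -50 0 0 0 0 0.3;-20 -30 0 0 0 0 0.3;0 0 0 0 0 0 0.3;0 0 0 0 0 0 0.3")

```text
clock: 25.45
position: [380.0, -17.1, 234.1]
orientation: [2.437, 1.981, 0.002]
contact_force: [-0.9, 0.1, 0.4]
finger_gap: 55.3
finger_force: 0.0
```

```bash
python3 - <<'E'
from h import *
import cv2
s=arm.read_state();print(s["clock"],s["position"],s["contact_force"])
t=arm.snapshot("top")[:,:,::-1];cv2.imwrite("pics/t6.png",t)
im=cv2.convertScaleAbs(cv2.resize(t[180:275,150:280],None,fx=6,fy=6,interpolation=cv2.INTER_CUBIC),alpha=1.6)
S=[562.32,258.91,np.radians(78.18)]
P=proj("top",place(S,[(86,-18,104),(86,18,104),(-24,18,104),(-24,-18,104)]))
cv2.polylines(im,[(((P-[150,180]+.5)*6)).astype(int).reshape(-1,1,2)],True,(0,0,255),1)
cv2.imwrite("pics/s6.png",im)
E
```

```text
25.45 [380.01442439 -17.10814597 234.06123321] [-0.86941755  0.12084537  0.42337605]
```

View pics/s6.png

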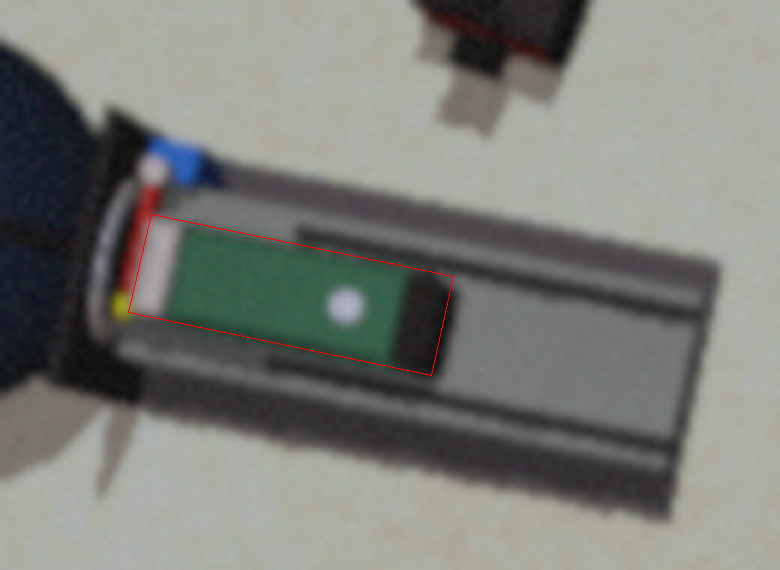

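The green lamp lies on the predicted outline at the stop, and the lever is folded flush. Hand in.

```bash
python3 -c "
from plant import arm
print(arm.sign_off())"
```

```text
the job is handed in; nothing more can be done
None
```

The silver lamp is parked upright in the tray, the green lamp stands against the stop with the lever pressed home, and the job is handed in at about 25.5 s; the hand-in returned no verdict.

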